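# Tip a carton against a press board and weight its seam

## Task

Press the carton's glued seam. Slide the standing carton, still upright, across until its foot meets the metal-faced stop edge of the press board squarely, then push high on its seam face, up and over, to tip it over that edge, so that it lies on its side on the cork, seam up. Then lay the steel weight flat and squarely on the middle of the seam, long side along the seam, let go, and leave the other things where they are; push gently so that the carton is not dented, and set the weight down rather than dropping it.

Things in the scene. Friction and masses are not known exactly. Their poses are not given: they have to be found in the camera images.
- press_board: Fixed flat board lying on the desk, 160 mm (its x) by 170 mm (its y), 16 mm high, wood with a cork top and an aluminium strip along one 170 mm edge, the stop edge. Origin: centre of its underside. x points from the stop edge (at x = -80 mm) across the board, y along the stop edge, z up.
- carton: Stiff closed cardboard box, about 0.5 kg, 92 mm (its x) by 110 mm (y), 140 mm tall (z), too big to grip. Origin: centre of its underside. Starts upright on the desk 20 to 50 mm short of the stop edge, x towards the board. The seam is a broad pale strip up its -x face, away from the board. Friction unknown (about 3 to 5 N to slide it); pushed higher than about 60 mm it may tip before it slides.
- seam (a point): Middle of the carton's seam face (carton frame -46, 0, 70 mm), axes as the carton's. At the stop the carton turns about the stop's upper edge; the seam face rises as it leans, so a fingertip must go up and over in an arc with it: a level push drags and jams. It falls by itself past about 40 degrees; lying, x points down, z along the board's x, seam face 108 mm above the desk.
- toe (a point): Middle of the carton's bottom edge nearest the board (carton frame 46, 0, 0 mm). Against the stop it has x = -80 mm in the board's frame. When the carton lies on the board its foot end overhangs the stop edge by 20 to 40 mm.
- weight: Steel pressing weight, 0.6 kg: a slab 110 mm (its x) by 64 mm (its y) by 16 mm, with an upright dark grip bar on top, 80 mm long along x, 16 mm thick along y, from 16 to 50 mm above the underside. Origin: centre of its underside, z up. Starts on the desk to the right of the board.
- sanding_block: Bystander: sanding block 34 x 66 x 24 mm lying beside the board on the far side. Origin: centre of underside.
- marker: Bystander: white paint marker with dark cap, 127 x 14 x 16 mm, lying beside the board on the robot's side. Origin: centre of underside.
- scissors: Bystander: scissors with orange loops, 190 x 79 x 10 mm, lying beyond the weight. Origin: centre of underside.
- tape: Bystander: roll of masking tape, 100 mm across, 24 mm high, lying at the left. Origin: centre of underside.
- pot: Bystander: small white paint pot, 29 mm across, 52 mm tall, standing at the left. Origin: centre of underside.
- glue_tube: Bystander: white tube 106 x 39 x 27 mm lying at the left. Origin: centre of underside.

How it is judged:
By the outcome, as a careful person would: the job done as asked, in the order asked, and still so for the second after the job is handed in, with the robot touching nothing.
It also fails if it takes over 64 s, if anything falls off the work surface, if the arm or the gripper's body presses on something with over 40 N, if the wrist force passes 120 N, or if a joint passes its speed limit or range.

## Robot

A 6-joint arm with a two-finger parallel gripper is mounted at the origin on a cart in front of the work surface, level with it; the furniture and walls round the work are solid. World frame = base frame: x ahead of the robot, y to its left, z up, the work surface at z = 0. Lengths are in m, angles in rad, forces in N, time in s.
With the tool pointing down it reaches from about 0.35 to 0.85 m from the base axis. Payload 8.1 kg.
Tool frame: the origin (TCP) lies at the very end of the fingers, on their centre line; the grasp point (between the pads) lies 19 mm behind it (robot.grip_depth is the distance from the TCP to the grasp point, in m); z points along the fingers, y is the line along which they close (so a half turn about z gives the same grasp; the last joint's range is limited). The gripper opens to 93 mm and grips with 3 to 60 N. Pads are 15 mm wide; open, the fingers measure 128 mm over their backs; the gripper's body (75 mm by 188 mm) begins 65 mm behind the grasp point.
Start: joints at [1.225, 0.13, 1.488, -0, 1.523, -0.085], TCP at [0.155, 0.58, 0.219] pointing down, gripper open.
Joint ranges: [-2.96, 2.96], [-0.89, 2.26], [0.02, 2.5], [-1.34, 4.48], [0, 2.73], [-2.66, 2.66]. Speed limits (rad/s): [2.39, 2.39, 2.79, 3.14, 3.14, 3.14].

## Interface

Orientations are given as a rotation vector (axis times angle).
In Python, from plant import robot gives the robot as it stands. The module is installed in compiled form; this text tells all that it offers.
- The arm moves only by the shell command python3 -m jog 'ROWS' [FORCE]. ROWS is JSON, a list that holds one entry, the list of rows, each a list of 7 numbers: the turn, a rotation vector about the tool's x, y, z in degrees, then the shift along the tool's x, y, z in cm, then the finger opening in cm, from 0 to 9.3. A call has 1 to 5 rows; each row shifts and turns the commanded pose from where the row before left it, along the tool's axes as they then stand; what a row does not reach is not made up. A row lasts 1/12 s, in which the tool goes at most 41.7 mm and 7.16 degrees, less where a joint would pass 70% of its speed; a pose out of reach is approached as far as the arm can. A call is refused whole if a number of a shift passes 4.17 or a number of a turn 7.16, either way. A call with a gripper value outside its range is refused whole. The fingers move at their own pace and stop on an object; FORCE is the grip in N (left out, the last holds). Time passes only in rows, so rows that do not move let the fingers close. It gives the time, the measured TCP pose, the force and the opening at its end, in the units of the state.
- robot.read_state(): the state, without advancing time (a new reading comes with each control period).
- robot.read_camera(name): name is "scene" or "top"; returns a dict with "img" (420x560x3 uint8, red, green, blue), "fx", "fy", "cx", "cy" (pixels), "extrinsics" (4x4, takes a point from camera to world coordinates). Camera axes: x right, y up, looking along -z (the intrinsics and any distortion apply to the point x, -y, -z); pixel columns grow to the right and rows downward; lengths in m; the calibration is good to about 2 mm. A picture is of the moment at which its call begins. There is no depth.
- robot.close_job(): hands the job in, once; it reports no verdict.
Trained networks look in a picture, given as the dict that the camera call returned (one of the last four; its "shot" number tells which), for a name from the list of things; names that differ only in an ending like _2 or _b are one class to them, and where a whole thing is asked for, a point or a joint stands for the part that bears it (a point fixed in the world has none). Each returns a list of dicts, best first, with "confidence" (0 to 1); they miss things now and then, are a little off and sometimes report something else, mostly with a low value. They report only what shows in the picture. A call takes as long as a camera call.
- robot.masks_of(picture, label): "pixels" (420x560 bool, what is visible of it) and "point" ([column, row] in pixels, amid what is visible of it).
- robot.pinpoint(picture, label): "point" ([column, row] in pixels: a listed point, or the origin of a listed thing).
The state is a dict: "t": time; "q": joint angles; "dq": joint speeds; "joint_torque": joint torques, N m; "tool_pos": TCP position; "orientation": TCP orientation; "force": force on the tool from outside, world axes, zero at the start; "wrist_torque": the same for the moment, N m; "opening": finger opening in m.
Only numpy, scipy, OpenCV 4.12 (cv2) and the standard library are available. Lean on these libraries where they do the work, as an engineer would, in place of code of your own. Each camera call takes 0.05 s, during which the arm holds its last target. There are 200 camera calls.

## Working session

There is one attempt and no reset: what is moved stays moved. The work goes in short steps, Python scripts to look and compute and a shell command to move; the robot and the scene stay as the last step left them, time stands still between calls to the robot, and variables do not carry over. Pictures are saved under pics/ and viewed, on a budget of 10 in all, crops included, one or two more only if the job needs it, and the job is handed in when it is done.

```bash
mkdir -p pics; cat > h.py <<'E'
import numpy as np, cv2
from plant import robot
from scipy.spatial.transform import Rotation as R
def ray(c,p):
    E=np.array(c["extrinsics"]); d=np.array([(p[0]-c["cx"])/c["fx"],-(p[1]-c["cy"])/c["fy"],-1])
    return E[:3,3],E[:3,:3]@d
def on(c,p,z):
    o,d=ray(c,p); return (o+d*(z-o[2])/d[2])
def proj(c,P):
    E=np.array(c["extrinsics"]); q=E[:3,:3].T@(np.array(P)-E[:3,3]); return np.array([c["cx"]+c["fx"]*q[0]/-q[2],c["cy"]-c["fy"]*q[1]/-q[2]])
def save(c,n,s=1): cv2.imwrite(n,cv2.cvtColor(c["img"],cv2.COLOR_RGB2BGR))
E
python3 - <<'E'
from h import *
s=robot.read_state(); print(s["t"],s["tool_pos"],s["orientation"],s["force"])
print(R.from_rotvec(s["orientation"]).as_matrix().round(3))
cs={n:robot.read_camera(n) for n in("scene","top")}
for n,c in cs.items():
    save(c,f"pics/{n}0.png"); print(n,c.keys(),c["fx"],np.array(c["extrinsics"]).round(3).tolist())
    for l,z in(("press_board",0),("carton",0),("seam",.07),("toe",0),("weight",0),("marker",0),("scissors",0),("sanding_block",0)):
        r=robot.pinpoint(c,l)
        for k in r[:1]: print(n,l,np.round(k["point"],1),round(k["confidence"],2),on(c,k["point"],z).round(3))
E
```

```text
0.0 [0.1545119  0.57919797 0.21762116] [-4.08501912e-01 -3.11453882e+00  2.72802206e-03] [ 0.27969372  0.46947563 -0.34292844]
[[-0.966  0.258 -0.001]
 [ 0.258  0.966 -0.002]
 [ 0.    -0.002 -1.   ]]
scene dict_keys(['img', 'fx', 'fy', 'cx', 'cy', 'extrinsics', 'shot']) 419.1915294740896 [[-0.935, -0.182, 0.306, 0.918], [0.355, -0.422, 0.834, 1.082], [-0.022, 0.888, 0.459, 0.66], [0.0, 0.0, 0.0, 1.0]]
scene press_board [279.6 215.6] 0.63 [ 0.528 -0.032  0.   ]
scene carton [312.9 239.4] 0.68 [0.488 0.139 0.   ]
scene seam [324.2 219.3] 0.8 [0.461 0.155 0.07 ]
scene toe [405.9 311. ] 0.66 [0.418 0.494 0.   ]
scene weight [250.1 181.4] 0.98 [ 0.539 -0.326  0.   ]
scene scissors [217.1 178.4] 0.65 [ 0.649 -0.405  0.   ]
scene sanding_block [240.9 228.3] 0.82 [ 0.665 -0.004  0.   ]
top dict_keys(['img', 'fx', 'fy', 'cx', 'cy', 'extrinsics', 'shot']) 463.9918672704245 [[-0.017, 0.987, -0.159, 0.316], [-1.0, -0.019, -0.012, 0.045], [-0.015, 0.159, 0.987, 1.389], [0.0, 0.0, 0.0, 1.0]]
top press_board [304.6 208. ] 0.85 [ 0.523 -0.014  0.   ]
top carton [258.8 223. ] 0.7 [0.48  0.125 0.   ]
top seam [239.9 223.7] 0.91 [0.471 0.175 0.07 ]
top weight [404.3 203.4] 0.56 [ 0.531 -0.315  0.   ]
top marker [316.4 243.6] 0.7 [ 0.415 -0.046  0.   ]
top scissors [428.5 164.7] 0.61 [ 0.65  -0.396  0.   ]
top sanding_block [302.8 163.1] 0.58 [ 0.663 -0.012  0.   ]
```

View pics/top0.png

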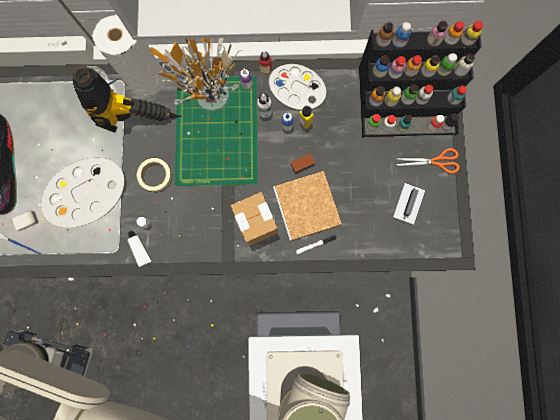

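View pics/scene0.png

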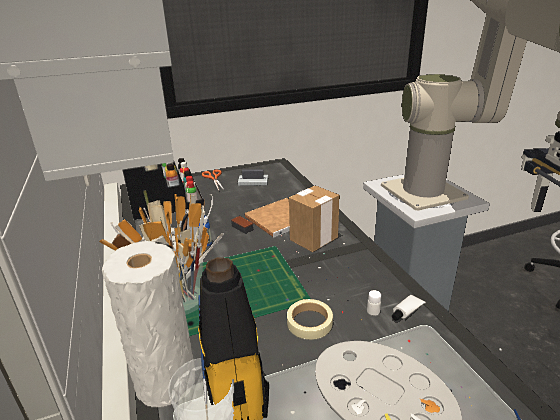

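The top view shows the carton at about (254,218), the board centred at (307,205) and the weight at (408,203). The scene view shows the seam as a pale strip on the carton's left face, near (325,220). Next I fit the poses from the masks.

```bash
cat >> h.py <<'E'
from scipy.optimize import minimize
def box(lx,ly,z0,z1): return np.array([[a*lx/2,b*ly/2,z] for a in(-1,1) for b in(-1,1) for z in(z0,z1)])
def fit(views,pts,g,base=0):
    """views: list of (cam,mask). fit x,y,yaw of hull of pts by IoU"""
    def place(v): return pts@R.from_euler('z',v[2]).as_matrix().T+[v[0],v[1],base]
    def cost(v):
        t=0
        for c,m in views:
            k=8; h=cv2.convexHull(np.array([proj(c,p) for p in place(v)],np.float32)).reshape(-1,2)
            mh=cv2.convexHull(np.argwhere(m)[:,::-1].astype(np.float32)).reshape(-1,2)
            a,_=cv2.intersectConvexConvex(h,mh); t+=1-a/(cv2.contourArea(h)+cv2.contourArea(mh)-a)
        return t
    best=min((minimize(cost,[g[0],g[1],g[2]+d],method='Nelder-Mead',options=dict(initial_simplex=np.array([g[0],g[1],g[2]+d])+np.array([[0,0,0],[.02,0,0],[0,.02,0],[0,0,.15]]))) for d in(-.2,0,.2)),key=lambda r:r.fun)
    return best.x,best.fun
def mask(c,l):
    r=robot.masks_of(c,l); m=r[0]["pixels"].astype(np.uint8)
    n,lab,st,_=cv2.connectedComponentsWithStats(m); return lab==1+np.argmax(st[1:,4])
E
python3 - <<'E'
from h import *
t=robot.read_camera("top");s=robot.read_camera("scene")
B=box(.16,.17,0,.016);C=box(.092,.11,0,.14);W=box(.11,.064,0,.016)
W=np.vstack([W,box(.08,.016,.016,.05)])
for l,P,g,vs in(("press_board",B,(.523,-.014,-1.4),[t]),("carton",C,(.48,.13,-1.2),[t,s]),("carton",C,(.48,.13,-1.2),[t]),("weight",W,(.531,-.315,1.3),[t]),("weight",W,(.535,-.315,1.3),[t,s])):
    v,f=fit([(c,mask(c,l)) for c in vs],P,g); print(l,v.round(4),np.degrees(v[2]).round(1),f)
E
```

```text
press_board [ 0.5317 -0.0209 -1.2898] -73.9 0.03342537471174778
carton [ 0.483   0.1321 -1.169 ] -67.0 0.07777069100460476
carton [ 0.4831  0.1313 -1.1721] -67.2 0.05212434620676898
weight [ 0.5307 -0.3245  2.7484] 157.5 0.06280319351396857
weight [ 0.5309 -0.3244 -0.3855] -22.1 0.30045216904885363
```

```bash
cat >> h.py <<'E'
BO=np.array([.5317,-.0209,0]); BY=np.radians(-73.9); BR=R.from_euler('z',BY).as_matrix()
def st():
    s=robot.read_state(); M=R.from_rotvec(s["orientation"]).as_matrix(); p=np.array(s["tool_pos"])
    print("t",round(s["t"],2),"world",p.round(4),"board mm",(1e3*(BR.T@(p-BO))).round(1),"F board",(BR.T@np.array(s["force"])).round(1),"open",round(s["opening"],4),"q",np.round(s["q"],2))
    print("tool axes in board frame\n",(BR.T@M).round(3)); return p,M
def go(target_board_mm,):
    p,M=st(); t=BO+BR@(np.array(target_board_mm)/1e3); print("to",target_board_mm,"tool shift cm",(100*M.T@(t-p)).round(2))
E
J="python3 -m jog"
$J '[[[0,0,7.1,0,0,0,5],[0,0,7.1,0,0,0,5],[0,0,7.1,0,0,0,5],[0,0,7.1,0,0,0,5],[0,0,7.1,0,0,0,5]]]' 20
$J '[[[0,0,7.1,0,0,0,5],[0,0,7.1,0,0,0,5],[0,0,7.1,0,0,0,5],[0,0,2.2,0,0,0,5]]]'
$J '[[[0,-7,0,0,0,0,5],[0,-7,0,0,0,0,5],[0,-7,0,0,0,0,5],[0,-7,0,0,0,0,5],[0,-7,0,0,0,0,5]]]'
$J '[[[0,-7,0,0,0,0,5],[0,-3,0,0,0,0,5],[0,0,0,0,0,0,5]]]'
python3 -c "
from h import *
go([-280,-5,180])
E=0"
```

```text
t: 1.77
tool_pos: [0.1547, 0.5797, 0.2186]
orientation: [-1.347, -2.838, 0.0]
force: [0.2, 0.1, 0.8]
opening: 0.0641
t: 2.1
tool_pos: [0.1547, 0.5797, 0.2187]
orientation: [-1.899, -2.503, -0.0]
force: [0.6, 0.1, -0.2]
opening: 0.05
t: 2.52
tool_pos: [0.1544, 0.5804, 0.2201]
orientation: [1.569, 2.081, -0.495]
force: [2.0, -0.2, -0.1]
opening: 0.0497
t: 2.77
tool_pos: [0.1534, 0.5789, 0.212]
orientation: [1.461, 1.949, -0.621]
force: [0.5, 0.1, -2.3]
opening: 0.0498
t 2.77 world [0.1534 0.5789 0.212 ] board mm [-681.2 -197.1  212. ] F board [ 0.1  0.5 -2.3] open 0.0498 q [ 1.42  0.9   0.69 -0.4   2.26  0.99]
tool axes in board frame
 [[-0.699 -0.001  0.716]
 [-0.004  1.    -0.003]
 [-0.716 -0.005 -0.699]]
to [-280, -5, 180] tool shift cm [-25.82  19.18  30.89]
```

```bash
J="python3 -m jog"
$J '[[[0,0,0,-1.72,1.28,2.06,5],[0,0,0,-1.72,1.28,2.06,5],[0,0,0,-1.72,1.28,2.06,5],[0,0,0,-1.72,1.28,2.06,5],[0,0,0,-1.72,1.28,2.06,5]]]'
$J '[[[0,0,0,-1.72,1.28,2.06,5],[0,0,0,-1.72,1.28,2.06,5],[0,0,0,-1.72,1.28,2.06,5],[0,0,0,-1.72,1.28,2.06,5],[0,0,0,-1.72,1.28,2.06,5]]]'
$J '[[[0,0,0,-1.72,1.28,2.06,5],[0,0,0,-1.72,1.28,2.06,5],[0,0,0,-1.72,1.28,2.06,5],[0,0,0,-1.72,1.28,2.06,5],[0,0,0,-1.72,1.28,2.06,5]]]'
python3 -c "
from h import *
go([-245,-5,35])
c=robot.read_camera('top');save(c,'pics/t1.png');v,f=fit([(c,mask(c,'press_board'))],box(.16,.17,0,.016),(.53,-.02,-1.29));print(v,f)"
```

```text
t: 3.18
tool_pos: [0.2542, 0.4681, 0.2078]
orientation: [1.474, 1.956, -0.604]
force: [0.2, -0.1, 0.5]
opening: 0.0497
t: 3.6
tool_pos: [0.3527, 0.3572, 0.1959]
orientation: [1.475, 1.956, -0.603]
force: [-0.1, -0.4, 0.1]
opening: 0.05
t: 4.02
tool_pos: [0.4512, 0.2465, 0.1838]
orientation: [1.475, 1.955, -0.602]
force: [1.1, 0.0, 0.4]
opening: 0.0503
t 4.02 world [0.4512 0.2465 0.1838] board mm [-279.2   -3.2  183.8] F board [0.3 1.  0.4] open 0.0503 q [ 0.84  0.31  1.55 -0.65  1.73  0.61]
tool axes in board frame
 [[-0.71   0.001  0.704]
 [ 0.004  1.     0.002]
 [-0.704  0.004 -0.71 ]]
to [-245, -5, 35] tool shift cm [ 8.04 -0.24 12.98]
[ 0.53154028 -0.01909751 -1.28453179] 0.026265433742955424
```

```bash
J="python3 -m jog"
$J '[[[0,0,0,1.34,-0.04,2.16,5],[0,0,0,1.34,-0.04,2.16,5],[0,0,0,1.34,-0.04,2.16,5]]]'
$J '[[[0,0,0,1.34,-0.04,2.16,5],[0,0,0,1.34,-0.04,2.16,5],[0,0,0,1.34,-0.04,2.16,5]]]'
$J '[[[0,0,0,-0.35,0,0.35,5],[0,0,0,-0.35,0,0.35,5],[0,0,0,-0.35,0,0.35,5],[0,0,0,-0.35,0,0.35,5],[0,0,0,-0.35,0,0.35,5]]]'
$J '[[[0,0,0,-0.21,0,0.21,5],[0,0,0,-0.21,0,0.21,5],[0,0,0,-0.21,0,0.21,5],[0,0,0,-0.21,0,0.21,5],[0,0,0,-0.21,0,0.21,5]]]'
python3 -c "
from h import *
st()
c=robot.read_camera('scene');t=robot.read_camera('top')
im=np.hstack([cv2.resize(c['img'][140:300,200:420],(440,320)),cv2.resize(t['img'][140:300,180:400],(440,320))]);im=cv2.resize(im,(800,291));cv2.imwrite('pics/p2.png',im[:,:,::-1])"
```

```text
t: 4.37
tool_pos: [0.4542, 0.2314, 0.109]
orientation: [1.475, 1.954, -0.601]
force: [0.0, -0.2, -0.0]
opening: 0.0505
t: 4.62
tool_pos: [0.4575, 0.2143, 0.0341]
orientation: [1.474, 1.954, -0.603]
force: [-0.0, 0.2, -0.1]
opening: 0.0497
t: 5.03
tool_pos: [0.4655, 0.1904, 0.036]
orientation: [1.472, 1.953, -0.604]
force: [0.3, -0.1, -0.8]
opening: 0.05
t: 5.45
tool_pos: [0.4688, 0.1757, 0.0344]
orientation: [1.471, 1.954, -0.607]
force: [0.4, 2.9, 1.9]
opening: 0.05
t 5.45 world [0.4688 0.1757 0.0344] board mm [-206.4   -5.9   34.4] F board [-2.6  1.1  1.9] open 0.05 q [ 0.74  0.42  1.72 -0.69  1.45  0.71]
tool axes in board frame
 [[-0.707  0.     0.707]
 [ 0.001  1.     0.001]
 [-0.707  0.001 -0.707]]
```

View pics/p2.png

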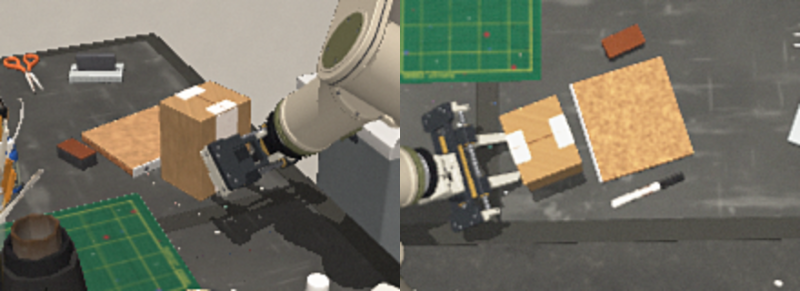

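The gripper is at the carton's seam face, with contact in the crop near (510,145). About 30 mm is left to slide.

```bash
J="python3 -m jog"
$J '[[[0,0,0,-0.2,0,0.2,5],[0,0,0,-0.2,0,0.2,5],[0,0,0,-0.2,0,0.2,5],[0,0,0,-0.2,0,0.2,5],[0,0,0,-0.2,0,0.2,5]]]'
$J '[[[0,0,0,-0.2,0,0.2,5],[0,0,0,-0.2,0,0.2,5],[0,0,0,-0.2,0,0.2,5]]]'
python3 -c "
from h import *
st()
c=robot.read_camera('scene');t=robot.read_camera('top')
im=np.hstack([cv2.resize(c['img'][140:300,200:420],(440,320)),cv2.resize(t['img'][140:300,180:400],(440,320))]);im=cv2.resize(im,(800,291));cv2.imwrite('pics/p3.png',im[:,:,::-1])"
```

```text
t: 5.97
tool_pos: [0.4722, 0.1615, 0.034]
orientation: [1.471, 1.954, -0.609]
force: [0.1, 2.6, 0.4]
opening: 0.0501
t: 6.22
tool_pos: [0.4745, 0.1532, 0.034]
orientation: [1.471, 1.954, -0.61]
force: [-0.9, 2.5, 1.0]
opening: 0.0501
t 6.22 world [0.4745 0.1532 0.034 ] board mm [-183.1   -6.7   34. ] F board [-2.6 -0.2  1. ] open 0.0501 q [ 0.71  0.4   1.76 -0.71  1.42  0.7 ]
tool axes in board frame
 [[-0.707  0.001  0.707]
 [ 0.     1.    -0.001]
 [-0.707 -0.    -0.707]]
```

View pics/p3.png

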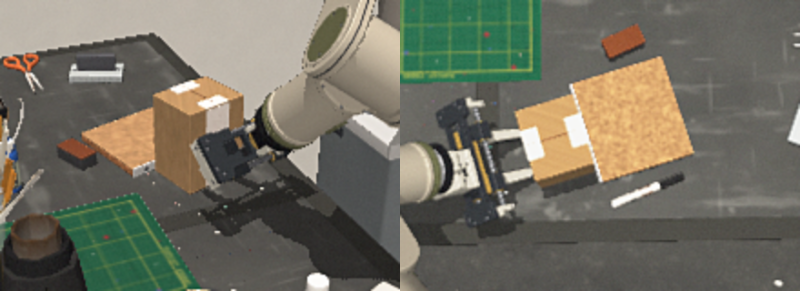

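The carton now stands square to the board and nearly at the stop: its top overlaps the board's edge at (580,130). I'll advance slowly until the force rises.

```bash
J="python3 -m jog"
$J '[[[0,0,0,-0.14,0,0.14,5],[0,0,0,-0.14,0,0.14,5]]]'
$J '[[[0,0,0,-0.14,0,0.14,5]]]'
$J '[[[0,0,0,-0.1,0,0.1,5]]]'
python3 -c "
from h import *
st()"
```

```text
t: 6.48
tool_pos: [0.4756, 0.1498, 0.034]
orientation: [1.471, 1.954, -0.609]
force: [-4.4, 6.4, 1.4]
opening: 0.0499
t: 6.57
tool_pos: [0.4757, 0.149, 0.0338]
orientation: [1.472, 1.955, -0.608]
force: [-11.8, 18.9, 7.6]
opening: 0.0502
t: 6.65
tool_pos: [0.4758, 0.1488, 0.0339]
orientation: [1.473, 1.957, -0.606]
force: [-16.3, 23.5, 8.4]
opening: 0.05
t 6.65 world [0.4758 0.1488 0.0339] board mm [-178.6   -6.6   33.9] F board [-27.1  -9.1   8.4] open 0.05 q [ 0.7   0.39  1.77 -0.71  1.42  0.69]
tool axes in board frame
 [[-0.71   0.001  0.704]
 [ 0.001  1.    -0.   ]
 [-0.704  0.    -0.71 ]]
```

```bash
J="python3 -m jog"
$J '[[[0,0,0,0.53,0,-0.53,5],[0,0,0,0.53,0,-0.53,5],[0,0,0,-1.74,0,-1.74,5],[0,0,0,-1.74,0,-1.74,5],[0,0,0,-1.74,0,-1.74,5]]]'
$J '[[[0,0,0,0,0,0,5]]]'
python3 -c "
from h import *
p,M=st()
c=robot.read_camera('scene');t=robot.read_camera('top')
v,f=fit([(t,mask(t,'carton'))],box(.092,.11,0,.14),(.495,.1,-1.28));print('carton',v,f,np.degrees(v[2]),'board mm',(1e3*BR.T@(np.r_[v[:2],0]-BO)).round(1))
A=BR.T@M
def T(d):
    a=np.radians(d);return np.array([-80-92*np.cos(a)+98*np.sin(a)-6.5,0,16+92*np.sin(a)+98*np.cos(a)-5.5])
pos=1e3*BR.T@(p-BO);pos[1]=0
print('approach',(A.T@(T(0)-pos)/10).round(2))
for d in range(0,60,4): print(d,T(d).round(1),(A.T@(T(d+4)-T(d))/10).round(2))
im=np.hstack([cv2.resize(c['img'][140:300,200:420],(440,320)),cv2.resize(t['img'][140:300,180:400],(440,320))]);im=cv2.resize(im,(800,291));cv2.imwrite('pics/p4.png',im[:,:,::-1])"
```

```text
t: 7.07
tool_pos: [0.4719, 0.1606, 0.1082]
orientation: [1.469, 1.954, -0.612]
force: [0.1, 0.2, 0.7]
opening: 0.0499
t: 7.15
tool_pos: [0.4748, 0.1625, 0.1127]
orientation: [1.472, 1.951, -0.602]
force: [0.2, 0.7, 0.9]
opening: 0.0499
t 7.15 world [0.4748 0.1625 0.1127] board mm [-192.    -3.8  112.7] F board [-0.6  0.4  0.9] open 0.0499 q [ 0.72  0.28  1.73 -0.7   1.54  0.62]
tool axes in board frame
 [[-0.708  0.001  0.706]
 [ 0.005  1.     0.004]
 [-0.706  0.006 -0.708]]
carton [ 0.48462033  0.09689884 -1.28229949] 0.07631745456663797 -73.47034885135562 board mm [-126.2  -12.6    0. ]
approach [-0.66 -0.    1.25]
0 [-178.5    0.   108.5] [-0.94  0.    0.06]
4 [-171.4    0.   114.7] [-0.93  0.    0.13]
8 [-164.     0.   120.4] [-0.92  0.    0.19]
12 [-156.1    0.   125.5] [-0.9   0.    0.25]
16 [-147.9    0.   130.1] [-0.88  0.    0.32]
20 [-139.4    0.   134.1] [-0.86  0.    0.38]
24 [-130.7    0.   137.4] [-0.83  0.    0.44]
28 [-121.7    0.   140.2] [-0.8   0.    0.49]
32 [-112.6    0.   142.4] [-0.76  0.    0.55]
36 [-103.3    0.   143.9] [-0.72  0.    0.6 ]
40 [-94.    0.  144.7] [-0.68  0.    0.65]
44 [-84.6   0.  144.9] [-0.63  0.    0.69]
48 [-75.2   0.  144.4] [-0.58 -0.    0.74]
52 [-65.9   0.  143.3] [-0.53 -0.    0.78]
56 [-56.7   0.  141.6] [-0.47 -0.    0.81]
```

View pics/p4.png

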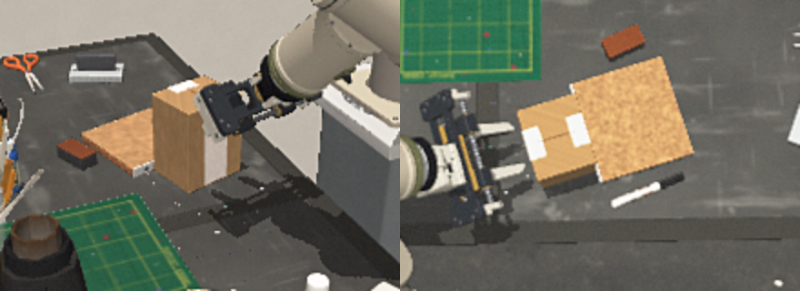

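The carton is square at the stop (yaw −73.5° against the board's −73.6°) and sits about 11 mm off centre along the board's y. Next I centre the fingers on it and follow the arc.

```bash
J="python3 -m jog"
$J '[[[0,0,0,-0.33,-0.35,0.6,5],[0,0,0,-0.33,-0.35,0.6,5]]]'
$J '[[[0,0,0,-0.47,0,0.05,5],[0,0,0,-0.47,0,0.05,5],[0,0,0,-0.47,0,0.06,5],[0,0,0,-0.47,0,0.07,5]]]'
$J '[[[0,0,0,-0.46,0,0.1,5],[0,0,0,-0.46,0,0.1,5],[0,0,0,-0.45,0,0.13,5],[0,0,0,-0.45,0,0.13,5]]]'
python3 -c "
from h import *
p,M=st()
c=robot.read_camera('scene')
im=cv2.resize(c['img'][140:300,200:420],(660,480));cv2.imwrite('pics/p5.png',im[:,:,::-1])"
```

```text
t: 7.47
tool_pos: [0.4689, 0.1458, 0.1028]
orientation: [1.469, 1.955, -0.611]
force: [-0.5, 7.9, 5.7]
opening: 0.05
t: 7.8
tool_pos: [0.4735, 0.1314, 0.1159]
orientation: [1.471, 1.954, -0.61]
force: [-1.3, 1.1, 0.4]
opening: 0.0497
t: 8.13
tool_pos: [0.4782, 0.1162, 0.1257]
orientation: [1.471, 1.954, -0.609]
force: [-0.1, 1.2, -1.3]
opening: 0.0498
t 8.13 world [0.4782 0.1162 0.1257] board mm [-146.5  -13.3  125.7] F board [-1.2  0.3 -1.3] open 0.0498 q [ 0.65  0.19  1.81 -0.72  1.51  0.56]
tool axes in board frame
 [[-0.707  0.001  0.707]
 [ 0.001  1.    -0.   ]
 [-0.707  0.    -0.707]]
```

View pics/p5.png

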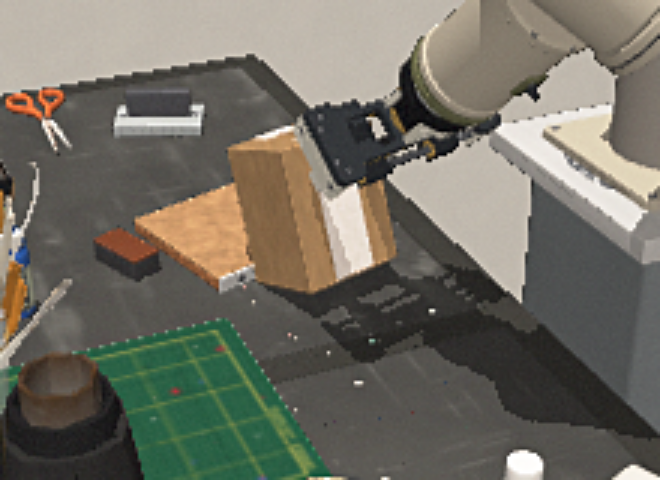

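The carton is leaning about 18° about the stop edge, with the fingers high on the seam face. I'll continue the arc.

```bash
J="python3 -m jog"
$J '[[[0,0,0,-0.44,0,0.16,5],[0,0,0,-0.44,0,0.16,5],[0,0,0,-0.43,0,0.19,5],[0,0,0,-0.43,0,0.19,5],[0,0,0,-0.41,0,0.22,5]]]'
$J '[[[0,0,0,-0.41,0,0.22,5],[0,0,0,-0.4,0,0.25,5],[0,0,0,-0.4,0,0.25,5],[0,0,0,-0.38,0,0.27,5],[0,0,0,-0.38,0,0.27,5]]]'
$J '[[[0,0,0,-0.36,0,0.3,5],[0,0,0,-0.36,0,0.3,5],[0,0,0,-0.34,0,0.33,5]]]'
python3 -c "
from h import *
p,M=st()
c=robot.read_camera('scene')
im=cv2.resize(c['img'][140:300,200:420],(660,480));cv2.imwrite('pics/p6.png',im[:,:,::-1])"
```

```text
t: 8.6
tool_pos: [0.4841, 0.0952, 0.1343]
orientation: [1.471, 1.954, -0.609]
force: [-0.4, 1.0, 0.5]
opening: 0.0498
t: 9.02
tool_pos: [0.4904, 0.0732, 0.1391]
orientation: [1.471, 1.954, -0.609]
force: [0.2, 0.4, -0.0]
opening: 0.05
t: 9.27
tool_pos: [0.4944, 0.0598, 0.1401]
orientation: [1.471, 1.954, -0.609]
force: [-0.5, 0.4, 0.0]
opening: 0.0497
t 9.27 world [0.4944 0.0598 0.1401] board mm [-87.9 -13.5 140.1] F board [-0.6 -0.3  0. ] open 0.0497 q [ 0.55  0.11  1.87 -0.76  1.46  0.47]
tool axes in board frame
 [[-0.707  0.001  0.707]
 [ 0.001  1.    -0.001]
 [-0.707  0.    -0.707]]
```

View pics/p6.png

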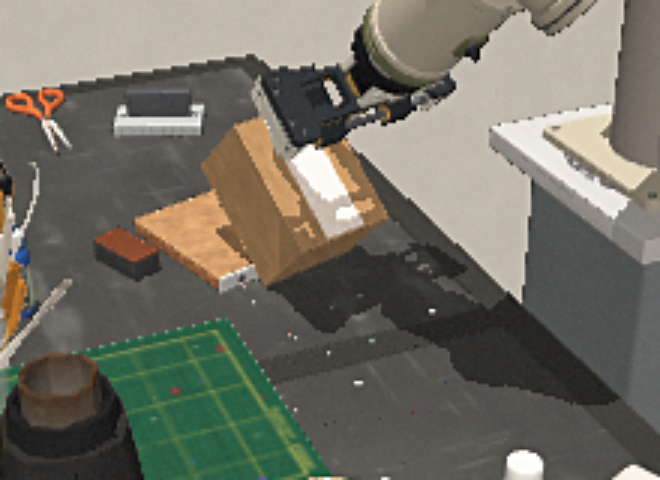

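The carton is now at about 40°, near its balance point. A few more degrees should send it over.

```bash
J="python3 -m jog"
$J '[[[0,0,0,-0.34,0,0.33,5],[0,0,0,-0.32,0,0.35,5],[0,0,0,-0.32,0,0.35,5],[0,0,0,-0.29,0,0.37,5],[0,0,0,-0.29,0,0.37,5]]]'
$J '[[[0,0,0,-0.26,0,0.39,5],[0,0,0,-0.26,0,0.39,5],[0,0,0,0,0,0,5],[0,0,0,0,0,0,5]]]'
python3 -c "
from h import *
p,M=st()
c=robot.read_camera('scene')
im=cv2.resize(c['img'][140:300,200:420],(660,480));cv2.imwrite('pics/p7.png',im[:,:,::-1])"
```

```text
t: 9.73
tool_pos: [0.5008, 0.0371, 0.1385]
orientation: [1.471, 1.954, -0.609]
force: [-0.3, -0.7, -0.7]
opening: 0.0501
t: 10.07
tool_pos: [0.5032, 0.0284, 0.1366]
orientation: [1.471, 1.953, -0.61]
force: [-0.6, -0.8, -0.1]
opening: 0.05
t 10.07 world [0.5032 0.0284 0.1366] board mm [-55.3 -13.7 136.6] F board [ 0.6 -0.8 -0.1] open 0.05 q [ 0.49  0.09  1.9  -0.78  1.41  0.44]
tool axes in board frame
 [[-0.707  0.001  0.707]
 [ 0.001  1.    -0.001]
 [-0.707 -0.    -0.707]]
```

View pics/p7.png

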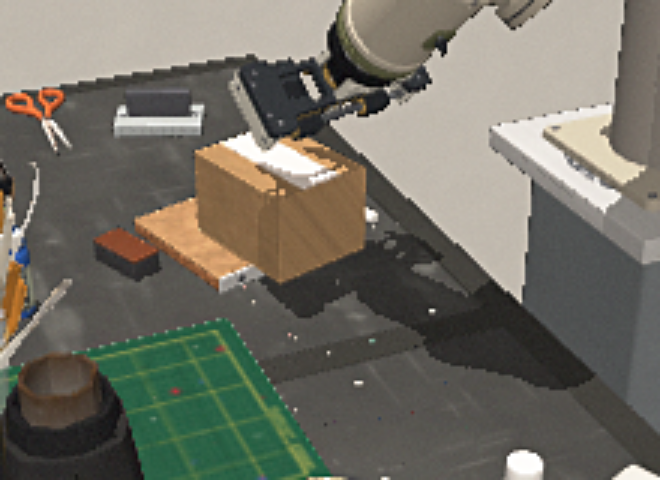

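The carton lies on the cork with the seam up. Retract, untilt and turn toward the weight.

```bash
J="python3 -m jog"
$J '[[[0,0,0,-1.77,0,-1.77,5],[0,0,0,-1.77,0,-1.77,5],[0,0,0,-1.77,0,-1.77,5],[0,0,0,-1.77,0,-1.77,5]]]'
$J '[[[0,7,0,0,0,0,5],[0,7,0,0,0,0,5],[0,7,0,0,0,0,5],[0,7,0,0,0,0,5],[0,7,0,0,0,0,5]]]'
$J '[[[0,7,0,0,0,0,5],[0,3,0,0,0,0,5],[0,0,-7.1,0,0,0,5],[0,0,-7.1,0,0,0,5],[0,0,-7.1,0,0,0,5]]]'
$J '[[[0,0,-7.1,0,0,0,5],[0,0,-7.1,0,0,0,5],[0,0,-7.1,0,0,0,5],[0,0,-7.1,0,0,0,5],[0,0,-1.7,0,0,0,5]]]'
python3 -c "
from h import *
p,M=st();print(M.round(3)); print('tool shift cm',(100*M.T@(np.array([.5307,-.3245,.16])-p)).round(2))"
```

```text
t: 10.45
tool_pos: [0.5031, 0.029, 0.2379]
orientation: [1.47, 1.954, -0.609]
force: [0.5, -0.8, -0.1]
opening: 0.0502
t: 10.87
tool_pos: [0.5043, 0.0298, 0.239]
orientation: [1.802, 2.398, -0.147]
force: [-1.4, 0.2, -0.3]
opening: 0.0498
t: 11.28
tool_pos: [0.5034, 0.0282, 0.2368]
orientation: [-1.386, -2.819, 0.0]
force: [0.4, 0.3, -0.3]
opening: 0.05
t: 11.7
tool_pos: [0.5032, 0.029, 0.2368]
orientation: [-0.602, -3.083, 0.0]
force: [-0.1, -0.2, 0.3]
opening: 0.05
t 11.7 world [0.5032 0.029  0.2368] board mm [-55.8 -13.6 236.8] F board [ 0.2 -0.2  0.3] open 0.05 q [-0.04 -0.14  1.72 -0.    1.56 -1.23]
tool axes in board frame
 [[-0.618 -0.786  0.   ]
 [-0.786  0.618 -0.   ]
 [ 0.    -0.    -1.   ]]
[[-0.927  0.376 -0.   ]
 [ 0.376  0.927 -0.   ]
 [ 0.    -0.    -1.   ]]
tool shift cm [-15.84 -31.72   7.68]
```

```bash
J="python3 -m jog"
$J '[[[0,0,0,-1.32,-2.64,0.4,5],[0,0,0,-1.32,-2.64,0.4,5],[0,0,0,-1.32,-2.64,0.4,5],[0,0,0,-1.32,-2.64,0.4,5],[0,0,0,-1.32,-2.64,0.4,5]]]'
$J '[[[0,0,0,-1.32,-2.64,0.4,5],[0,0,0,-1.32,-2.64,0.4,5],[0,0,0,-1.32,-2.64,0.4,5],[0,0,0,-1.32,-2.64,0.4,5]]]'
$J '[[[0,0,0,-1.32,-2.64,0.4,5],[0,0,0,-1.32,-2.64,0.4,5],[0,0,0,-1.32,-2.64,0.4,5],[0,0,0,0,0,0,5]]]'
python3 -c "
from h import *
p,M=st(); print('tool shift cm',(100*M.T@(np.array([.5307,-.3245,.026])-p)).round(2))
c=robot.read_camera('scene');t=robot.read_camera('top')
# lying carton: x size along board x =.14, y .11, z 16..108
P=box(.14,.11,.016,.108)
for vs in([t],[t,c]):
  v,f=fit([(k,mask(k,'carton')) for k in vs],P,(.515,.03,-1.29));print('carton',v.round(4),round(f,3),np.degrees(v[2]),'board mm',(1e3*BR.T@(np.r_[v[:2],0]-BO)).round(1))
for k in(t,c):
  r=robot.pinpoint(k,'seam')
  if r: print('seam',r[0]['confidence'],on(k,r[0]['point'],.108).round(4))
im=np.hstack([cv2.resize(c['img'][140:300,200:420],(440,320)),cv2.resize(t['img'][140:260,230:450],(440,240))[:240].__class__.__call__ if 0 else cv2.resize(t['img'][110:270,230:450],(440,320))]);im=cv2.resize(im,(800,291));cv2.imwrite('pics/p8.png',im[:,:,::-1])"
```

```text
t: 12.12
tool_pos: [0.5136, -0.1195, 0.2168]
orientation: [0.613, 3.081, -0.0]
force: [0.2, 0.1, -0.4]
opening: 0.0501
t: 12.45
tool_pos: [0.5219, -0.2375, 0.2006]
orientation: [-0.614, -3.081, 0.0]
force: [-0.2, -0.1, 0.3]
opening: 0.0502
t: 12.78
tool_pos: [0.5271, -0.3288, 0.1873]
orientation: [-0.618, -3.079, 0.002]
force: [0.2, -0.3, 0.3]
opening: 0.0501
t 12.78 world [ 0.5271 -0.3288  0.1873] board mm [294.6 -89.8 187.3] F board [0.3 0.1 0.3] open 0.0501 q [-0.64  0.2   1.46 -0.    1.47 -1.81]
tool axes in board frame
 [[-0.627 -0.779  0.   ]
 [-0.779  0.627 -0.002]
 [ 0.001 -0.002 -1.   ]]
tool shift cm [-0.19  0.56 16.12]
carton [ 0.5067  0.0293 -1.2788] 0.038 -73.26783663545906 board mm [-55.2 -10.1   0. ]
carton [ 0.5077  0.0297 -1.2813] 0.067 -73.4153754646429 board mm [-55.3  -9.1   0. ]
seam 0.68 [0.5039 0.0249 0.108 ]
seam 0.81 [0.5117 0.0429 0.108 ]
```

View pics/p8.png

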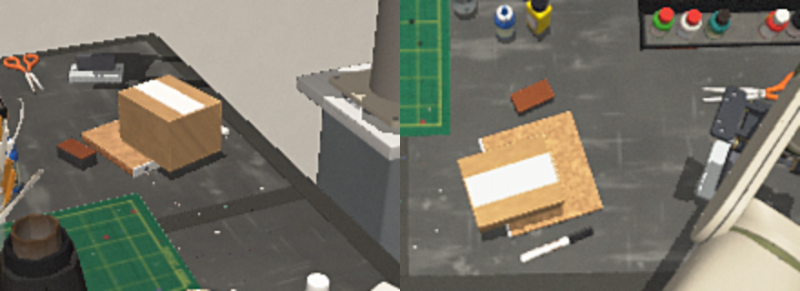

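The carton lies square with its seam up. The gripper stands over the weight. I'll descend and grip the bar.

```bash
J="python3 -m jog"
$J '[[[0,0,0,-0.1,0.28,3,5],[0,0,0,-0.1,0.28,3,5],[0,0,0,0,0,3,5],[0,0,0,0,0,3,5],[0,0,0,0,0,2,5]]]'
$J '[[[0,0,0,0,0,1,5],[0,0,0,0,0,0.6,5],[0,0,0,0,0,0.5,5],[0,0,0,0,0,0,5]]]'
python3 -c "
from h import *
p,M=st();print(M.round(3))
t=robot.read_camera('top');im=t['img'].astype(int)
m=mask(t,'carton');hsv=cv2.cvtColor(t['img'],cv2.COLOR_RGB2HSV);w=(m&(hsv[...,1]<50)&(hsv[...,2]>180)).astype(np.uint8)
n,lab,s,_=cv2.connectedComponentsWithStats(w);b=lab==1+np.argmax(s[1:,4]);pts=np.argwhere(b)[:,::-1]
q=np.array([on(t,u,.108)[:2] for u in pts],np.float32);r=cv2.minAreaRect(q*1000);print('strip',r,q.mean(0))"
```

```text
t: 13.55
tool_pos: [0.5312, -0.3182, 0.046]
orientation: [-0.611, -3.079, -0.002]
force: [-0.1, 0.8, 0.4]
opening: 0.0502
t: 13.88
tool_pos: [0.5326, -0.3202, 0.0283]
orientation: [0.613, 3.08, -0.001]
force: [-0.3, 0.5, -0.1]
opening: 0.0501
t 13.88 world [ 0.5326 -0.3202  0.0283] board mm [287.8 -82.1  28.3] F board [-0.6 -0.2 -0.1] open 0.0501 q [-0.62  0.35  1.6  -0.    1.2  -1.8 ]
tool axes in board frame
 [[-0.624 -0.781  0.001]
 [-0.781  0.624  0.001]
 [-0.001 -0.    -1.   ]]
[[-0.924  0.383  0.001]
 [ 0.383  0.924 -0.001]
 [-0.001 -0.    -1.   ]]
strip ((506.42327880859375, 29.588634490966797), (47.065616607666016, 135.306884765625), 16.477130889892578) [0.506355   0.02955747]
```

```bash
J="python3 -m jog"
$J '[[[0,0,0,0,-0.45,0.4,3.5],[0,0,0,0,0,0,2],[0,0,0,0,0,0,1],[0,0,0,0,0,0,0.5],[0,0,0,0,0,0,0.5]]]' 40
$J '[[[0,0,0,0,0,0,0.5],[0,0,0,0,0,0,0.5],[0,0,0,0,0,0,0.5],[0,0,0,0,0,0,0.5]]]'
$J '[[[0,0,0,0,0,-1,0.5],[0,0,0,0,0,-2,0.5],[0,0,0,0,0,-3,0.5],[0,0,0,0,0,-3,0.5],[0,0,0,0,0,-3,0.5]]]'
$J '[[[0,0,0,0,0,-3,0.5],[0,0,0,0,0,-3,0.5],[0,0,0,0,0,0,0.5]]]'
python3 -c "
from h import *
p,M=st();print('tool shift cm to over strip',(100*M.T@(np.array([.5064,.0296,.2])-p)).round(2))
c=robot.read_camera('scene')
im=cv2.resize(c['img'][120:280,160:380],(660,480));cv2.imwrite('pics/p9.png',im[:,:,::-1])"
```

```text
t: 14.4
tool_pos: [0.5305, -0.3244, 0.024]
orientation: [0.614, 3.081, -0.0]
force: [-0.1, -0.5, 0.4]
opening: 0.0213
t: 14.73
tool_pos: [0.5305, -0.3243, 0.0239]
orientation: [0.614, 3.081, -0.0]
force: [-0.7, 0.0, 2.3]
opening: 0.0157
t: 15.15
tool_pos: [0.5293, -0.3234, 0.144]
orientation: [-0.613, -3.078, -0.002]
force: [0.5, -0.8, -5.7]
opening: 0.0153
t: 15.4
tool_pos: [0.5329, -0.326, 0.2117]
orientation: [0.612, 3.072, -0.007]
force: [0.9, -0.3, -3.9]
opening: 0.0158
t 15.4 world [ 0.5329 -0.326   0.2117] board mm [293.5 -83.5 211.7] F board [ 0.6  0.8 -3.9] open 0.0158 q [-0.63  0.19  1.44  0.    1.51 -1.81]
tool axes in board frame
 [[-0.624 -0.781  0.008]
 [-0.781  0.624  0.006]
 [-0.01  -0.002 -1.   ]]
tool shift cm to over strip [16.08 31.83  0.94]
```

View pics/p9.png

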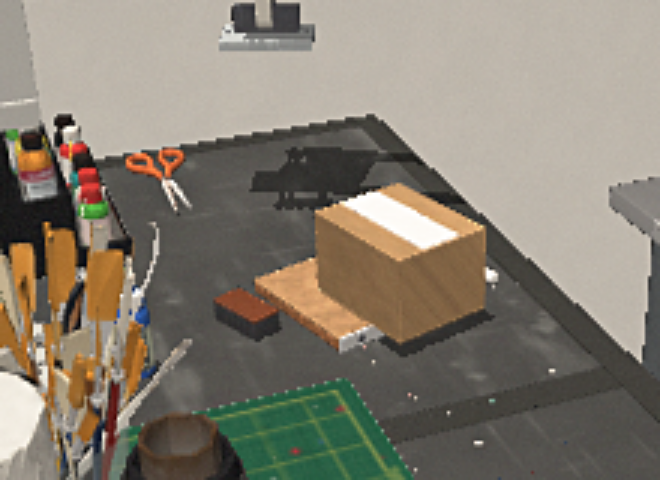

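The weight is lifted level, with the bar held near its middle (slab at pixels (220–314, 40)). Carry it to the seam.

```bash
J="python3 -m jog"
$J '[[[0,0,0,0.6,1.2,0,0.5],[0,0,0,1.2,2.4,0,0.5],[0,0,0,1.2,2.4,0,0.5],[0,0,0,1.2,2.4,0,0.5],[0,0,0,1.2,2.4,0,0.5]]]'
$J '[[[0,0,0,1.2,2.4,0,0.5],[0,0,0,1.2,2.4,0,0.5],[0,0,0,1.2,2.4,0,0.5],[0,0,0,1.2,2.4,0,0.5],[0,0,0,1.2,2.4,0,0.5]]]'
$J '[[[0,0,0,1.2,2.4,0,0.5],[0,0,0,1.2,2.4,0,0.5],[0,0,0,1.2,2.4,0,0.5],[0,0,0,0.6,1.2,0,0.5],[0,0,0,0,0,0,0.5]]]'
$J '[[[0,0,5,0,0,0,0.5],[0,0,6,0,0,0,0.5],[0,0,7,0,0,0,0.5],[0,0,7,0,0,0,0.5],[0,0,7,0,0,0,0.5]]]'
$J '[[[0,0,7,0,0,0,0.5],[0,0,6,0,0,0,0.5],[0,0,4,0,0,0,0.5],[0,0,2,0,0,0,0.5],[0,0,0,0,0,0,0.5]]]'
python3 -c "
from h import *
p,M=st();print(M.round(3),np.degrees(np.arctan2(M[1,1],M[0,1])));print('tool shift cm to over strip',(100*M.T@(np.array([.5064,.0296,.142])-p)).round(2))"
```

```text
t: 15.87
tool_pos: [0.5197, -0.2014, 0.1999]
orientation: [-0.613, -3.075, -0.003]
force: [1.1, 1.0, -6.0]
opening: 0.0155
t: 16.28
tool_pos: [0.5101, -0.0678, 0.2002]
orientation: [-0.613, -3.075, -0.001]
force: [0.1, -0.5, -6.0]
opening: 0.016
t: 16.7
tool_pos: [0.5034, 0.0271, 0.2004]
orientation: [-0.608, -3.076, -0.001]
force: [0.2, -0.2, -6.4]
opening: 0.0159
t: 17.12
tool_pos: [0.5042, 0.0235, 0.2009]
orientation: [-1.446, -2.784, 0.003]
force: [0.5, -0.4, -5.4]
opening: 0.0158
t: 17.53
tool_pos: [0.5043, 0.0234, 0.2011]
orientation: [-1.881, -2.512, 0.004]
force: [-0.7, 0.3, -6.2]
opening: 0.016
t 17.53 world [0.5043 0.0234 0.2011] board mm [-50.2 -14.1 201.1] F board [-0.5 -0.6 -6.2] open 0.016 q [-0.06 -0.12  1.77 -0.    1.49 -0.34]
tool axes in board frame
 [[-1.    -0.004 -0.001]
 [-0.004  1.    -0.004]
 [ 0.001 -0.004 -1.   ]]
[[-0.281  0.96  -0.004]
 [ 0.96   0.281  0.   ]
 [ 0.001 -0.004 -1.   ]] 16.339894209766225
tool shift cm to over strip [0.53 0.4  5.91]
```

```bash
J="python3 -m jog"
$J '[[[0,0,0,0.27,0.2,1.2,0.5],[0,0,0,0.26,0.2,1.7,0.5],[0,0,0,0,0,1.5,0.5],[0,0,0,0,0,1.0,0.5],[0,0,0,0,0,0.4,0.5]]]'
$J '[[[0,0,0,0,0,0,0.5],[0,0,0,0,0,0.3,0.5],[0,0,0,0,0,0,0.5]]]'
python3 -c "
from h import *
p,M=st();print('tool shift cm to place',(100*M.T@(np.array([.5064,.0296,.132])-p)).round(2))
c=robot.read_camera('scene')
im=cv2.resize(c['img'][140:280,210:400],(760,560));cv2.imwrite('pics/p10.png',im[:,:,::-1])"
```

```text
t: 17.95
tool_pos: [0.5061, 0.03, 0.1421]
orientation: [-1.877, -2.514, 0.005]
force: [-0.0, -0.3, -5.5]
opening: 0.0157
t: 18.2
tool_pos: [0.5086, 0.0298, 0.1431]
orientation: [1.88, 2.516, 0.001]
force: [-0.6, 0.1, -5.5]
opening: 0.0158
t 18.2 world [0.5086 0.0298 0.1431] board mm [-55.1  -8.1 143.1] F board [-0.3 -0.5 -5.5] open 0.0158 q [-0.04 -0.07  1.83 -0.    1.38 -0.33]
tool axes in board frame
 [[-1.    -0.006  0.   ]
 [-0.006  1.     0.001]
 [-0.     0.001 -1.   ]]
tool shift cm to place [ 0.04 -0.22  1.11]
```

View pics/p10.png

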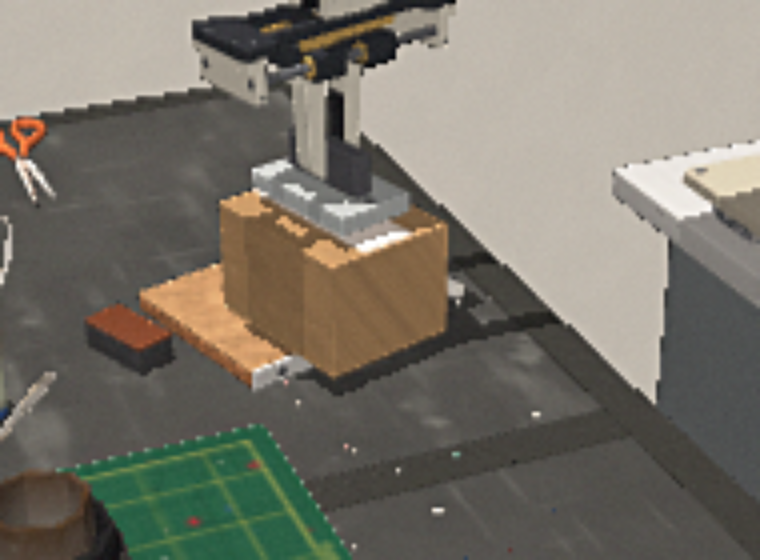

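The weight hovers level and aligned just above the seam, with the slab at about (330,205). Lower it in small steps.

```bash
J="python3 -m jog"
$J '[[[0,0,0,0,-0.1,0.2,0.5],[0,0,0,0,0,0.2,0.5],[0,0,0,0,0,0.2,0.5]]]'
$J '[[[0,0,0,0,0,0.1,0.5],[0,0,0,0,0,0,0.5]]]'
python3 -c "
from h import *
st()"
```

```text
t: 18.5
tool_pos: [0.5075, 0.0296, 0.1371]
orientation: [1.88, 2.516, 0.001]
force: [-0.4, -0.2, -5.7]
opening: 0.0161
t: 18.67
tool_pos: [0.5071, 0.0296, 0.1355]
orientation: [-1.88, -2.516, 0.0]
force: [-0.6, 0.3, -5.7]
opening: 0.0158
t 18.67 world [0.5071 0.0296 0.1355] board mm [-55.4  -9.6 135.5] F board [-0.4 -0.6 -5.7] open 0.0158 q [-0.04 -0.06  1.84 -0.    1.37 -0.33]
tool axes in board frame
 [[-1.    -0.006 -0.   ]
 [-0.006  1.    -0.   ]
 [ 0.    -0.    -1.   ]]
```

```bash
J="python3 -m jog"
$J '[[[0,0,0,0,0,0.15,0.5],[0,0,0,0,0,0.1,0.5]]]'
$J '[[[0,0,0,0,0,0.1,0.5],[0,0,0,0,0,0,0.5]]]'
$J '[[[0,0,0,0,0,0.05,0.5],[0,0,0,0,0,0,0.5]]]'
```

```text
t: 18.83
tool_pos: [0.5074, 0.0296, 0.1333]
orientation: [1.88, 2.516, 0.0]
force: [-0.3, -0.1, -6.6]
opening: 0.0159
t: 19.0
tool_pos: [0.5071, 0.0296, 0.132]
orientation: [-1.88, -2.516, 0.0]
force: [-0.3, 1.0, -5.9]
opening: 0.0159
t: 19.17
tool_pos: [0.5074, 0.0296, 0.1319]
orientation: [1.881, 2.516, 0.0]
force: [-0.1, -0.1, -4.1]
opening: 0.0157
```

Contact is beginning, so a little further before release.

```bash
J="python3 -m jog"
$J '[[[0,0,0,0,0,0.05,0.5],[0,0,0,0,0,0,0.5]]]'
$J '[[[0,0,0,0,0,0.05,0.5],[0,0,0,0,0,0,0.5]]]'
```

```text
t: 19.33
tool_pos: [0.5074, 0.0296, 0.1319]
orientation: [1.88, 2.516, 0.0]
force: [-4.9, 0.2, 0.7]
opening: 0.0155
t: 19.5
tool_pos: [0.5075, 0.0296, 0.1319]
orientation: [1.88, 2.516, 0.0]
force: [-5.9, 0.2, 5.9]
opening: 0.0155
```

```bash
J="python3 -m jog"
$J '[[[0,0,0,0,0,-0.06,0.5],[0,0,0,0,0,0,2],[0,0,0,0,0,0,3],[0,0,0,0,0,0,4.5],[0,0,0,0,0,0,4.5]]]'
$J '[[[0,0,0,0,0,0,4.5],[0,0,0,0,0,0,4.5],[0,0,0,0,0,-0.5,4.5],[0,0,0,0,0,-1,4.5],[0,0,0,0,0,-2,4.5]]]'
$J '[[[0,0,0,0,0,-3,4.5],[0,0,0,0,0,-3,4.5],[0,0,0,0,0,-3,4.5],[0,0,0,0,0,-2,4.5]]]'
$J '[[[0,0,0,3,-2,0,4.5],[0,0,0,3,-2,0,4.5],[0,0,0,3,-2,0,4.5],[0,0,0,3,-2,0,4.5],[0,0,0,3,-2,0,4.5]]]'
$J '[[[0,0,0,3,-2,0,4.5],[0,0,0,3,-2,0,4.5],[0,0,0,0,0,0,4.5],[0,0,0,0,0,0,4.5]]]'
python3 -c "
from h import *
st()
c=robot.read_camera('scene');t=robot.read_camera('top')
W=np.vstack([box(.11,.064,0,.016),box(.08,.016,.016,.05)])
for vs in([t],[t,c]):
  v,f=fit([(k,mask(k,'weight')) for k in vs],W,(.507,.03,-1.29),.108);print('weight',v.round(4),round(f,3),np.degrees(v[2]))
v,f=fit([(t,mask(t,'carton'))],box(.14,.11,.016,.108),(.507,.03,-1.29));print('carton',v.round(4),np.degrees(v[2]))
im=np.hstack([cv2.resize(c['img'][140:300,200:420],(440,320)),cv2.resize(t['img'][110:270,230:450],(440,320))]);im=cv2.resize(im,(800,291));cv2.imwrite('pics/p11.png',im[:,:,::-1])"
```

```text
t: 19.92
tool_pos: [0.5077, 0.0296, 0.1317]
orientation: [1.88, 2.516, 0.001]
force: [-0.3, 0.5, -0.5]
opening: 0.0355
t: 20.33
tool_pos: [0.5058, 0.0297, 0.1652]
orientation: [-1.879, -2.514, 0.004]
force: [-0.9, -0.0, 0.6]
opening: 0.0448
t: 20.67
tool_pos: [0.5082, 0.0296, 0.2811]
orientation: [1.878, 2.514, 0.004]
force: [0.2, 0.4, 0.1]
opening: 0.0448
t: 21.08
tool_pos: [0.3677, 0.1458, 0.2775]
orientation: [1.881, 2.515, 0.002]
force: [0.2, 0.7, -0.4]
opening: 0.0451
t: 21.42
tool_pos: [0.3127, 0.1926, 0.2778]
orientation: [1.875, 2.519, 0.004]
force: [1.0, 0.6, -0.3]
opening: 0.045
t 21.42 world [0.3127 0.1926 0.2778] board mm [-265.8 -151.2  277.8] F board [-0.3  1.2 -0.3] open 0.045 q [ 0.41 -0.55  1.97  0.    1.72  0.12]
tool axes in board frame
 [[-1.    -0.01  -0.   ]
 [-0.01   1.     0.003]
 [ 0.     0.003 -1.   ]]
weight [ 0.5078  0.0296 -1.2797] 0.022 -73.32358726713956
weight [ 0.5078  0.0298 -1.2871] 0.139 -73.74595464200432
carton [ 0.5066  0.0297 -1.2769] -73.15921357147619
```

View pics/p11.png

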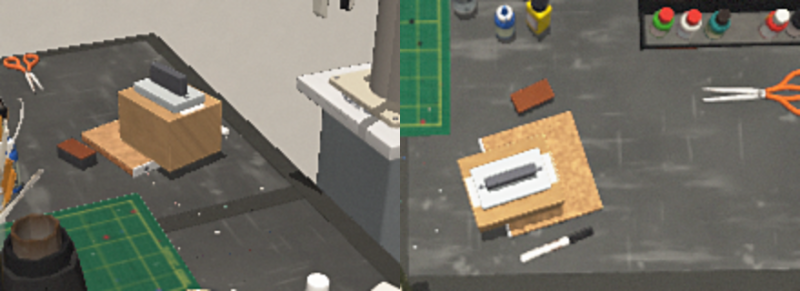

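The weight lies flat and centred on the seam, 1 mm off and within 0.2° of the carton. The robot is clear and the other things look unmoved, so I hand in.

```bash
python3 -c "
from plant import robot
print(robot.close_job())"
```

```text
the job is handed in; nothing more can be done
None
```

The carton lies on its side on the cork, seam up, with the steel weight flat on the middle of the seam. I handed the job in at about 21.4 s of the 64 s allowed.

- **Slide:** I pushed the carton low with both fingertips until it met the stop, with the force briefly peaking near 30 N. It stood square, at -73.5° against the board's -73.6° to -73.9°.
- **Tip:** I pushed high on the seam face in an up-and-over arc with forces of about 1–10 N, and it fell onto the cork by itself.
- **Weight:** I gripped the weight by its bar and lowered it in steps of 0.5–2 mm. I released it after contact, when the force reading was about 6 N.
- **Last checks:** The weight is about 1 mm from the carton's centre and within 0.2–0.6° of it. The robot is clear, and the scissors, sanding block and marker look unmoved. I did not look again at the tape, pot and glue tube after the first pictures; the arm passed well above them.
- **Disagreements:**
  - The carton's measured overhang past the stop edge is about 45 mm, slightly more than the 20–40 mm given, but it lies stable.
  - The carton sits about 10 mm off the board's centre along the stop edge.
  - The two-camera weight fit was poorer than the top-camera fit, though both gave the same pose.
- **Pictures:** I viewed 11, one over the budget.

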